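# Swap the short block in the snap-flap registration jig

### The arm

A 6-joint arm with a two-finger parallel gripper is mounted at the origin on the work surface. World frame = base frame: x ahead of the robot, y to its left, z up, the work surface at z = 0. Lengths are in m, angles in rad, forces in N, time in s.
With the tool pointing down it reaches from about 0.375 to 0.9 m from the base axis. Payload 3.1 kg.
Tool frame: the origin (TCP) lies at the very end of the fingers, on their centre line; the grasp point (between the pads) lies 19 mm behind it; z points along the fingers, x is the direction in which the jaws open and shut, and the axes are right-handed (so a half turn about z gives the same grasp; the last joint's range is limited). The gripper opens to 87 mm and grips with 3 to 60 N. Pads are 19 mm wide; open, the fingers measure 117 mm over their backs; the gripper's body (75 mm by 190 mm) begins 51 mm behind the grasp point.
Start: joints at [1.065, 0.527, 1.433, -0, 1.181, -0.178], TCP at [0.201, 0.592, 0.223] pointing down, gripper open.
Joint ranges: [-3.08, 3.08], [-0.75, 2.2], [0.22, 2.44], [-1.43, 4.57], [0, 2.65], [-2.85, 2.85]. Speed limits (rad/s): [2.79, 2.79, 3.14, 3.14, 3.14, 3.14].

### API

Orientations are given as a unit quaternion [x, y, z, w].
In Python, from rig import robot gives the robot as it stands. The module is installed in compiled form; this text tells all that it offers.
- The arm moves only by the shell command python3 -m creep 'ROWS' [OPENING] [FORCE]. ROWS is a JSON object of lists of equal length, an entry for each row: "dp": the shift along the tool's x, y, z in cm, a list of three; "turn": the turn, a rotation vector about the tool's x, y, z in degrees, a list of three. In form: {"dp": [[x, y, z], ...], "turn": [[wx, wy, wz], ...]}. A call has 1 to 20 rows; each row shifts and turns the commanded pose from where the row before left it, along the tool's axes as they then stand; what a row does not reach is not made up. A row lasts 1/10 s, in which the tool goes at most 50 mm and 8.59 degrees, less where a joint would pass 70% of its speed; a pose out of reach is approached as far as the arm can. A call is refused whole if a number of a shift passes 5 or a number of a turn 8.59, either way. A call with a gripper value outside its range is refused whole. OPENING is the gripper command: -1 is fully open, 1 is shut, values between are in proportion, set as the call begins (- or left out, the last holds). The fingers move at their own pace and stop on an object; FORCE is the grip in N (left out, the last holds). Time passes only in rows, so rows that do not move let the fingers close. It gives the time, the measured TCP pose, the force and the opening at its end, in the units of the state.
- robot.get_obs(): the state, without advancing time (a new reading comes with each control period).
- robot.camera(name): name is "scene" or "top" or "wrist"; returns the picture (420x560x3 uint8, red, green, blue); there is no depth.
- robot.calibration(name): a dict with "fx", "fy", "cx", "cy" (pixels), "dist_coeffs" ([k1, k2, p1, p2, k3] as OpenCV has them; the pictures are not rectified), "rvec" (rotation vector, rad) and "tvec" (3), from world to camera coordinates, as OpenCV has them. Camera axes: x right, y down, z forward; pixel columns grow to the right and rows downward; lengths in m; the calibration is good to about 2 mm. A picture is of the moment at which its call begins: read the wrist's pose just before it. calibration takes no time and is no camera call; for the wrist camera it gives the pose at the moment of the call.
- robot.hand_in(): hands the job in, once; it reports no verdict.
Trained networks look in the newest picture that a camera, given by its name, has taken for a name from the list of things; names that differ only in an ending like _2 or _b are one class to them, and where a whole thing is asked for, a point or a joint stands for the part that bears it (a point fixed in the world has none). Each returns a list of dicts, best first, with "confidence" (0 to 1); they miss things now and then, are a little off and sometimes report something else, mostly with a low value. They report only what shows in the picture. A call takes as long as a camera call. They do not tell look-alikes from the thing itself.
- robot.masks_of(name, camera): "pixels" (420x560 bool, what is visible of it).
- robot.tip_of(name, camera): "point" ([x, y, z] in m, in the coordinates of the camera as it stood for that picture, good to about 4 mm: a listed point, or the origin of a listed thing).
The state is a dict: "time": time; "q": joint angles; "joint_velocities": joint speeds; "joint_torque": joint torques, N m; "position": TCP position; "tool_rot": TCP orientation; "ft_force": force on the tool from outside, world axes, zero at the start; "moment": the same for the moment, N m; "grip_width": finger opening in m.
Only numpy, scipy, OpenCV 4.12 (cv2) and the standard library are available. Lean on these libraries where they do the work, as an engineer would, in place of code of your own. Each camera call takes 0.05 s, during which the arm holds its last target.

### The job

One of the three cherry blocks in the registration jig is too short. Swing the jig's clear flap up past its snap point so that it springs open, take the short block out and lay it flat in the red tool tray beside the chisel, and seat the one spare on the rubber mat that matches the other two blocks flat in the empty bay, pushed up to the back fence like its neighbours. Then swing the flap back over until it springs fully shut on the three full-length blocks; set the blocks down rather than dropping them, and leave the other spares, the chisel, ruler, lamp and baren where they are.

Things in the scene. Friction and masses are not known exactly. Their poses are not given: they have to be found in the camera images.
- jig: Frosted acrylic registration jig, fixed: base plate 216 mm wide (own y), 8 mm thick, x = -75 to +99 mm; origin under the middle of the bays, own x points from the open front to the back fence. The fence runs along y, its front face at x = +56 mm, its top 30 mm above the table. Two stop posts 40 mm high stand at x = -66, y = +-100 mm. Three bays lie side by side along y, see the bay points.
- bay0 (a point): Centre of the bay on the jig's -y side (y = -68 mm), on the plate's upper face, 8 mm above the table; jig's axes. Each bay lies along the jig's x between two rails (6 mm above the plate, 4 mm thick, 46 mm clear between them, x = -68 to +56 mm), open in front. Neighbouring blocks are 28 mm apart.
- bay1 (a point): Centre of the middle bay, likewise. At the start every block's centre is at its bay's centre; a 110 mm block pushed home against the fence has its centre 1 mm behind it.
- bay2 (a point): Centre of the bay on the jig's +y side (y = +68 mm), likewise.
- flap (a joint): Angle of the clear acrylic flap (rad): 0 = shut, level, 4 mm above the blocks; 1.85 = open, leaning back on its stop. Snap-spring hinge: let go below about 0.95 it springs shut, above that it springs open, right to the stop. Off the shut stop takes about 3.5 N at the bar, off the open stop about 3 N, falling to nothing at the snap point. Sheet 206 mm wide, 5 mm thick, to 132 mm from the hinge axis.
- flap_hinge (a point): Middle of the flap's hinge axis, which runs along the jig's y just behind the fence, 72 mm behind the jig's origin and 42.5 mm above the table; jig's axes. The flap angle grows as the free edge rises and swings to the back (+x of the jig).
- flap_bar (a point): Middle of the flap's grip, a round bar 10 mm thick along the jig's y, 80 mm clear between its stems, in the plane of the flap, 172 mm from the hinge axis; a 35 mm gap between bar and sheet lets fingers through. Shut: 42.5 mm above the table in front of the jig; open: on top, 208 mm up. It can be pinched across from above and turns between the fingers as the flap swings.
- block_a: plain sanded cherry block, its top face 110 mm long (own x axis) by 40 mm wide (own y axis), 28 mm high; origin at the centre of its underside. A right block; starts in one of the three bays, long way along the jig's x.
- block_b: plain sanded cherry block, its top face 110 mm long (own x axis) by 40 mm wide (own y axis), 28 mm high; origin at the centre of its underside. The other right block; starts in another bay, likewise.
- block_short: plain sanded cherry block, its top face 80 mm long (own x axis) by 40 mm wide (own y axis), 28 mm high; origin at the centre of its underside. The wrong, too short one; starts in the third bay, likewise. It may be in any of the three.
- mat: Black rubber mat 250 mm (own x) by 170 mm (own y), 3 mm thick, fixed; origin at the centre of its underside. Left or right of the jig. On it lie the three spares in any order, side by side along its x, 25 mm or more apart at their middles, each roughly lengthwise along the mat's y.
- spare_full: plain sanded cherry block, its top face 110 mm long (own x axis) by 40 mm wide (own y axis), 28 mm high; origin at the centre of its underside. The spare that matches; on the mat.
- spare_short: plain sanded cherry block, its top face 80 mm long (own x axis) by 40 mm wide (own y axis), 28 mm high; origin at the centre of its underside. Another spare, too short; on the mat; leave it.
- spare_wide: plain sanded cherry block, its top face 110 mm long (own x axis) by 58 mm wide (own y axis), 28 mm high; origin at the centre of its underside. Another spare, too wide for a bay; on the mat; leave it.
- tray: Red lacquered tool tray, fixed: 210 mm (own x) by 150 mm (own y) outside, 26 mm high, walls and floor 5 mm thick; origin at the centre of its underside. On the other side of the jig from the mat. The chisel lies along its +y wall; the rest of its floor is free.
- chisel: Carving chisel 170 mm long along its own x, wooden handle 20 mm square 110 mm long at its -x end; origin under it, 85 mm from either end. Lies in the tray, along the tray's x, 46 to 54 mm to the +y side of the tray's centre.
- ruler: Stainless steel ruler block 180 mm (own x) by 32 by 15 mm high; origin at the centre of its underside. Lies in front of the jig, towards the robot.
- lamp: Small white mushroom lamp, base 115 by 90 mm with a push-button, a dome of 94 mm across on a thin stem, 197 mm high overall; origin under the middle of the base, the stem 18 mm to its +x. Stands beyond the jig to the left or right; easily knocked.
- baren: Baren (printing pad), dark disc of 124 mm diameter, 17 mm thick, with a strap on top to 33 mm; origin at the centre of its underside. Beyond the jig on the side where the lamp is not.
Things that resemble listed ones, but are neither listed nor needed, are in the scene too. Leave any green, pink or purple look-alike of the spare_full alone.

How it is judged:
On the way, in this order (a step that is already met when the one before it is completed fails the run):
1. the flap has sprung open against its stop (value of joint flap above 1.75 rad), for 0.2 s.
2. the matching spare sits flat in the empty bay, up to the back fence (x of spare_full in the frame of jig between -0.005 and 0.005 m and z of spare_full in the frame of jig between 0.004 and 0.0105 m and angle between the x axis of spare_full and the x axis of jig, either way round below 0.09 rad and (y of spare_full in the frame of jig between -0.073 and -0.063 m or y of spare_full in the frame of jig between -0.005 and 0.005 m or y of spare_full in the frame of jig between 0.063 and 0.073 m)), for 0.2 s.
At the end, for the whole second after the job is handed in: Flap shut (below 0.03 rad). block_a, block_b and spare_full each flat in a bay (centre within 5 mm of the bay's, underside within 2.5 mm of the plate, turned under 0.09 rad). block_short flat inside the tray (centre within 90 and 60 mm of the tray's, underside below 12 mm). All at rest (all of step 2 and value of joint flap below 0.03 rad and x of block_a in the frame of jig between -0.005 and 0.005 m and z of block_a in the frame of jig between 0.004 and 0.0105 m and angle between the x axis of each of block_a, block_b and the x axis of jig, either way round below 0.09 rad and (y of block_a in the frame of jig between -0.073 and -0.063 m or y of block_a in the frame of jig between -0.005 and 0.005 m or y of block_a in the frame of jig between 0.063 and 0.073 m) and x of block_b in the frame of jig between -0.005 and 0.005 m and z of block_b in the frame of jig between 0.004 and 0.0105 m and (y of block_b in the frame of jig between -0.073 and -0.063 m or y of block_b in the frame of jig between -0.005 and 0.005 m or y of block_b in the frame of jig between 0.063 and 0.073 m) and x of block_short in the frame of tray between -0.09 and 0.09 m and y of block_short in the frame of tray between -0.06 and 0.06 m and z of block_short in the frame of tray below 0.012 m and angle between block_short's own z axis and vertical below 0.12 rad and linear speed of each of block_a, block_b, spare_full, block_short below 0.02 m/s); the robot touches nothing.
It fails at once if one of the other spares moved more than 30 mm (distance of any of spare_short, spare_wide from where it was at the start of the episode above 0.03 m).
It fails at once if the chisel moved more than 30 mm (distance of chisel from where it was at the start of the episode above 0.03 m).
It fails at once if the ruler block, the lamp or the baren moved more than 30 mm (distance of any of ruler, lamp, baren from where it was at the start of the episode above 0.03 m).
It fails at once if the short block or the matching spare dropped (falling free of the fingers faster than 0.7 m/s, from about 25 mm) ((linear speed of block_short above 0.7 m/s and contact force between block_short and the fingers below 0.01 N) or (linear speed of spare_full above 0.7 m/s and contact force between spare_full and the fingers below 0.01 N)).
It also fails if it takes over 72 s, if anything falls off the work surface, if the arm or the gripper's body presses on something with over 40 N, if the wrist force passes 120 N, or if a joint passes its speed limit or range.

## Working session

There is one attempt and no reset: what is moved stays moved. The work goes in short steps, Python scripts to look and compute and a shell command to move; the robot and the scene stay as the last step left them, time stands still between calls to the robot, and variables do not carry over. Pictures are saved under pics/ and viewed, and the job is handed in when it is done.

```bash
mkdir -p pics; ls; python3 - <<'E'
from rig import robot
import cv2
print(robot.get_obs())
for n in ("scene","top"):
    cv2.imwrite(f"pics/{n}0.png",robot.camera(n)[:,:,::-1])
    c=robot.calibration(n);print(c)
E
```

```text
pics
{'time': 0.0, 'q': array([ 1.06550270e+00,  5.28487542e-01,  1.43388939e+00, -3.17264768e-05,
        1.18138612e+00, -1.78471931e-01]), 'joint_velocities': array([ 0.00052621,  0.00266197,  0.00077227,  0.00125611, -0.00095519,
        0.00086238]), 'joint_torque': array([-1.00529174e-03, -4.40037847e+01, -1.76592064e+01,  6.31769956e-02,
        5.82509895e-02, -1.90761830e-04]), 'position': array([0.20025345, 0.5912835 , 0.22156261]), 'tool_rot': array([ 8.12718153e-01,  5.82656010e-01, -9.73907845e-04,  4.78926597e-04]), 'ft_force': array([-0.58095749,  0.44536313,  0.79097454]), 'moment': array([-0.00099329,  0.01088967, -0.00208304]), 'grip_width': 0.08724848867698916}
{'fx': 419.53404563575805, 'fy': 419.53404563575805, 'cx': 271.3106860603522, 'cy': 203.91623558327436, 'dist_coeffs': array([-0.00270031,  0.        ,  0.        ,  0.        ,  0.        ]), 'rvec': array([ 2.40319485,  0.59070553, -0.2192536 ]), 'tvec': array([-0.44210762, -0.22223461,  1.59644758])}
{'fx': 529.555137853119, 'fy': 529.555137853119, 'cx': 277.5110239276652, 'cy': 208.84797364279518, 'dist_coeffs': array([0.03858484, 0.        , 0.        , 0.        , 0.        ]), 'rvec': array([ 2.15361399, -2.10688638,  0.16471196]), 'tvec': array([-0.10592568,  0.54113163,  1.36918171])}
```

View pics/scene0.png

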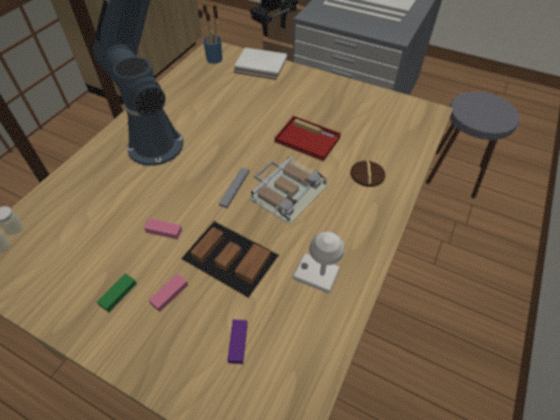

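View pics/top0.png

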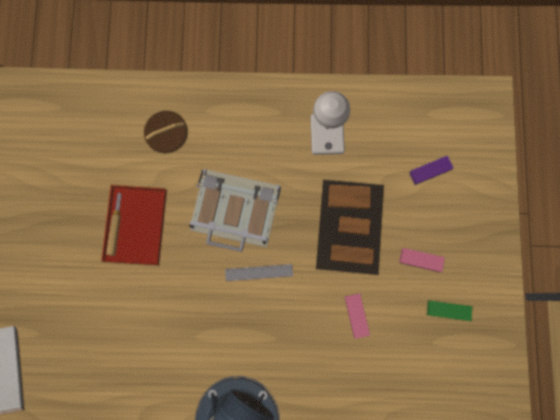

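```bash
cat > h.py <<'E'
from rig import robot
import cv2,numpy as np
from scipy.spatial.transform import Rotation as R
def K(c): return np.array([[c['fx'],0,c['cx']],[0,c['fy'],c['cy']],[0,0,1.]])
def proj(P,n,c=None):
    c=c or robot.calibration(n)
    return cv2.projectPoints(np.array(P,float).reshape(-1,1,3),c['rvec'],c['tvec'],K(c),c['dist_coeffs'])[0].reshape(-1,2)
def unproj(uv,n,z,c=None):
    c=c or robot.calibration(n)
    p=cv2.undistortPoints(np.array(uv,float).reshape(-1,1,2),K(c),c['dist_coeffs']).reshape(-1,2)
    Rm=cv2.Rodrigues(c['rvec'])[0];C=-Rm.T@c['tvec']
    d=np.c_[p,np.ones(len(p))]@Rm
    return C+d*((z-C[2])/d[:,2])[:,None]
def c2w(p,c):
    Rm=cv2.Rodrigues(c['rvec'])[0]; return Rm.T@(np.array(p)-c['tvec'])
E
python3 - <<'E'
from h import *
np.set_printoptions(precision=4,suppress=True)
for n in("top","scene"): print(n,proj([[0,0,0],[.5,0,0],[0,.5,0],[.2,.59,.22]],n).round(0).tolist())
robot.camera("top")
c=robot.calibration("top")
for n in ["jig","bay0","bay1","bay2","flap_hinge","flap_bar","block_a","mat","spare_full","spare_short","spare_wide","tray","chisel","ruler","lamp","baren"]:
    r=robot.tip_of(n,"top")
    print(n,[(round(d['confidence'],2),c2w(d['point'],c).round(3).tolist()) for d in r[:9]])
print(robot.get_obs()['time'])
E
```

```text
top [[236.0, 419.0], [243.0, 226.0], [41.0, 416.0], [-35.0, 342.0]]
scene [[155.0, 146.0], [271.0, 191.0], [224.0, 77.0], [273.0, 31.0]]
jig [(0.58, [0.535, 0.025, 0.002])]
bay0 [(0.64, [0.529, -0.046, 0.007])]
bay1 [(0.64, [0.529, -0.046, 0.007])]
bay2 [(0.64, [0.529, -0.046, 0.007])]
flap_hinge []
flap_bar [(0.65, [0.441, 0.046, 0.04])]
block_a []
mat [(0.57, [0.505, -0.287, 0.002]), (0.18, [0.61, 0.011, 0.041])]
spare_full [(0.89, [0.418, -0.478, 0.001]), (0.88, [0.43, -0.293, 0.001]), (0.62, [0.291, -0.548, -0.005]), (0.6, [0.271, -0.309, -0.001]), (0.6, [0.667, -0.514, -0.002])]
spare_short [(0.84, [0.508, -0.295, -0.002]), (0.26, [0.529, -0.043, 0.004])]
spare_wide [(0.64, [0.584, -0.286, 0.002])]
tray [(0.94, [0.497, 0.294, 0.0]), (0.56, [0.581, -0.284, 0.001])]
chisel [(0.74, [0.494, 0.345, 0.005])]
ruler [(0.62, [0.372, -0.048, 0.0])]
lamp [(0.94, [0.766, -0.226, 0.001]), (0.27, [0.526, -0.046, 0.007]), (0.18, [0.377, -0.048, 0.003])]
baren [(0.73, [0.761, 0.227, 0.001])]
0.95
```

```bash
python3 - <<'E'
from h import *
im=cv2.imread("pics/top0.png")
cv2.imwrite("pics/z1.png",cv2.resize(im[160:260,180:290],None,fx=7,fy=6,interpolation=cv2.INTER_CUBIC)[:600])
cv2.imwrite("pics/z2.png",cv2.resize(im[170:285,310:400],None,fx=5,fy=5,interpolation=cv2.INTER_CUBIC))
E
```

```text
(no output)
```

View pics/z1.png

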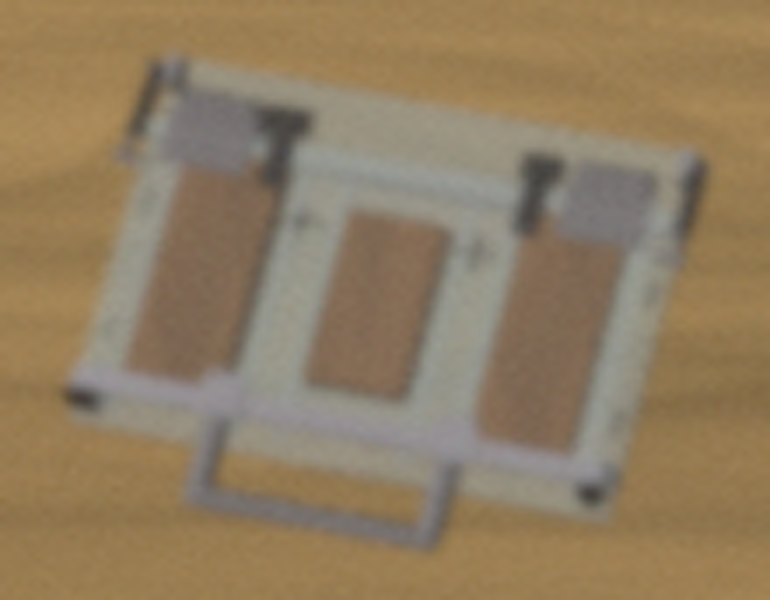

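View pics/z2.png

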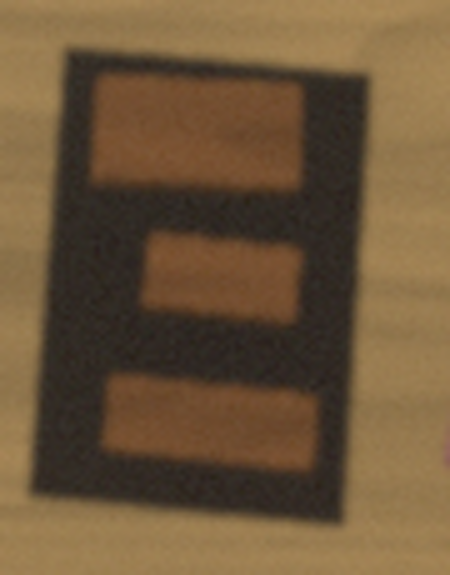

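```bash
cat >> h.py <<'E'
from scipy.optimize import least_squares
def T(x,y,yaw,P):
    P=np.array(P,float);c,s=np.cos(yaw),np.sin(yaw)
    return np.c_[x+c*P[:,0]-s*P[:,1],y+s*P[:,0]+c*P[:,1],P[:,2]]
def fit(P,uv,n,x0,c=None):
    c=c or robot.calibration(n)
    return least_squares(lambda v:(proj(T(*v,P),n,c)-uv).ravel(),x0,loss='soft_l1')
def draw(im,P3,n,c,col,s,o,closed=True):
    q=((proj(P3,n,c)-o)*s+ (np.array(s)-1)/2).round().astype(int)
    cv2.polylines(im,[q.reshape(-1,1,2)],closed,col,1)
def rect(x0,x1,y0,y1,z): return [[x0,y0,z],[x1,y0,z],[x1,y1,z],[x0,y1,z]]
E
python3 - <<'E'
from h import *
np.set_printoptions(precision=4,suppress=True)
z=lambda a:np.array(a,float)/[7,6]+[180,160]
# left in image=+y
P=[[-75,108,8],[-75,-108,8],[99,108,8],[99,-108,8],[-40,20,36],[-40,-20,36],[40,20,36],[40,-20,36]]
uv=[(75,420),(608,520),(165,60),(697,155),(307,387),(408,398),(347,210),(450,230)]
r=fit(np.array(P)/1000,z(uv),"top",[.535,.025,-.22]);print(r.x,r.fun.reshape(-1,2).round(1).tolist())
c=robot.calibration("top");im=cv2.imread("pics/top0.png");o=(180,160);s=6
big=cv2.resize(im[160:260,180:290],None,fx=s,fy=s,interpolation=cv2.INTER_CUBIC)
for rc in [rect(-75,99,-108,108,8),rect(-40,40,-20,20,36),rect(-55,55,48,88,36),rect(-55,55,-88,-48,36),rect(-100,-100,-40,40,42.5)]:
    draw(big,T(*r.x,np.array(rc)/1000),"top",c,(0,0,255),s,o)
cv2.imwrite("pics/z3.png",big)
# spares, tray from pixels
zz=lambda a:np.array(a,float)/5+[310,170]
P=np.array([[-55,-20,31],[55,-20,31],[55,20,31],[-55,20,31]])/1000
uv=zz([(318,470),(318,392),(107,375),(101,452)])  # right end = -y world ; own x along +y: yaw 90
uv=zz([(318,392),(107,375),(101,452),(316,471)])
r2=fit(P,uv,"top",[.43,-.293,1.57],c);print(r2.x,r2.fun.round(1))
print(unproj(uv,"top",.031,c))
E
```

```text
[ 0.5371  0.0236 -0.1795] [[-0.8, 1.2], [0.8, 0.4], [0.6, 0.2], [0.9, -0.5], [-0.7, -0.8], [-0.5, 0.3], [0.0, -0.1], [-0.2, -0.5]]
[ 0.4271 -0.2942  1.5095] [-0.3  0.3  0.4  0.2  0.6 -0.1 -0.7 -0.4]
[[ 0.4446 -0.3512  0.031 ]
 [ 0.4511 -0.2394  0.031 ]
 [ 0.4102 -0.2365  0.031 ]
 [ 0.4028 -0.3498  0.031 ]]
```

View pics/z3.png

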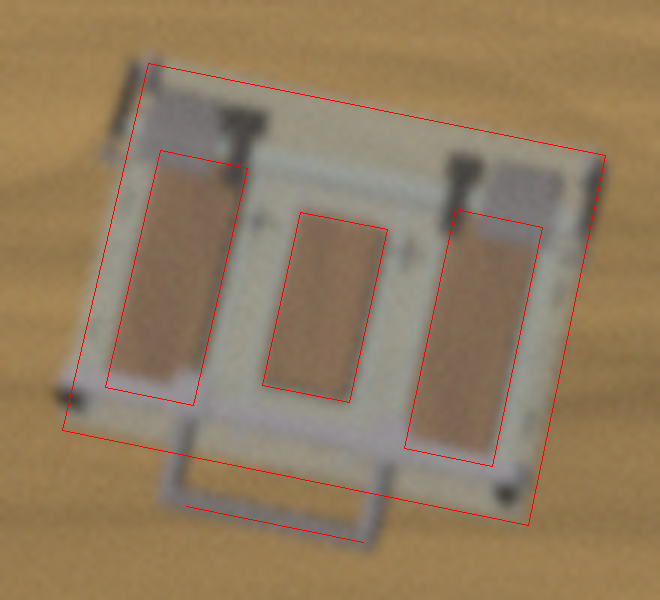

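```bash
cat >> h.py <<'E'
def need(pos,yaw_deg=None,show=True):
    o=robot.get_obs();M=R.from_quat(o['tool_rot']).as_matrix()
    y=np.degrees(np.arctan2(M[1,0],M[0,0]))
    d=np.array(pos)-o['position']
    tilt=np.degrees(np.arccos(-M[2,2]))
    ty=y if yaw_deg is None else yaw_deg
    a=np.radians(ty);X=np.array([np.cos(a),np.sin(a),0]);Y=np.array([np.sin(a),-np.cos(a),0])
    print("t",round(o['time'],2),"pos",o['position'].round(4),"yaw",round(y,2),"tilt",round(tilt,2),"turn tool z deg",round(-(ty-y),2),"| then dp cm",(np.array([d@X,d@Y,-d[2]])*100).round(2),"q",o['q'].round(2),"F",o['ft_force'].round(1),"w",round(o['grip_width'],4))
JIG=(.5371,.0236,-.1795)
def jw(x,y,z): return T(*JIG,[[x,y,z]])[0]
E
python3 - <<'E'
from h import *
print(jw(-.1,0,.0425)); need(np.r_[jw(-.1,0,0)[:2],.13],-10.3)
E
```

```text
[0.43870669 0.04145376 0.0425    ]
t 0.95 pos [0.2006 0.5919 0.2226] yaw 71.27 tilt 0.0 turn tool z deg 81.57 | then dp cm [33.27 49.9   9.26] q [ 1.07  0.53  1.43  0.    1.18 -0.18] F [-0.6  0.2  0.1] w 0.087
```

```bash
python3 -m creep '{"dp":[[0,0,0.5],[0,0,0.5],[0,0,0.5],[0,0,0.5],[0,0,0.5],[0,0,0.5],[0,0,0.5],[0,0,0.5],[0,0,0.5],[0,0,0.5]],"turn":[[0,0,8.16],[0,0,8.16],[0,0,8.16],[0,0,8.16],[0,0,8.16],[0,0,8.16],[0,0,8.16],[0,0,8.16],[0,0,8.16],[0,0,8.16]]}' -- 2>&1 | tail -5; python3 - <<'E'
from h import *
need(np.r_[jw(-.1,0,0)[:2],.13],-10.3)
E
```

```text
invalid input: not JSON, or not a number
t 0.95 pos [0.2006 0.5919 0.2226] yaw 71.27 tilt 0.0 turn tool z deg 81.57 | then dp cm [33.27 49.9   9.26] q [ 1.07  0.53  1.43  0.    1.18 -0.18] F [-0.6  0.2  0.1] w 0.087
```

```bash
python3 -m creep '{"dp":[[0,0,0.3],[0,0,0.3],[0,0,0.3],[0,0,0.3],[0,0,0.3],[0,0,0.3],[0,0,0.3],[0,0,0.3],[0,0,0.3],[0,0,0.3]],"turn":[[0,0,8.16],[0,0,8.16],[0,0,8.16],[0,0,8.16],[0,0,8.16],[0,0,8.16],[0,0,8.16],[0,0,8.16],[0,0,8.16],[0,0,8.16]]}' 0.08 20; python3 - <<'E'
from h import *
need(np.r_[jw(-.1,0,0)[:2],.13],-10.3)
E
```

```text
time: 1.95
position: [0.2006, 0.5919, 0.1924]
tool_rot: [0.996, -0.093, 0.0, -0.0]
ft_force: [0.1, -0.5, 0.4]
grip_width: 0.0399
t 1.95 pos [0.2006 0.5919 0.1924] yaw -10.66 tilt 0.0 turn tool z deg -0.36 | then dp cm [33.27 49.9   6.24] q [1.07 0.56 1.46 0.   1.12 1.25] F [ 0.1 -0.5  0.4] w 0.0399
```

```bash
python3 -m creep '{"dp":[[2.38,3.56,0.3],[2.38,3.56,0.3],[2.38,3.56,0.3],[2.38,3.56,0.3],[2.38,3.56,0.3],[2.38,3.56,0.3],[2.38,3.56,0.3],[2.38,3.56,0.3],[2.38,3.56,0.3],[2.38,3.56,0.3],[2.38,3.56,0.3],[2.38,3.56,0.3],[2.38,3.56,0.3],[2.38,3.56,0.3],[0,0,0]],"turn":[[0,0,0],[0,0,0],[0,0,0],[0,0,0],[0,0,0],[0,0,0],[0,0,0],[0,0,0],[0,0,0],[0,0,0],[0,0,0],[0,0,0],[0,0,0],[0,0,0],[0,0,0]]}'; python3 - <<'E'
from h import *
need(np.r_[jw(-.1,0,0)[:2],.028],-10.3)
c=robot.calibration("wrist");im=robot.camera("wrist")[:,:,::-1].copy()
cv2.imwrite("pics/w1.png",im)
for rc in [rect(-75,99,-108,108,8),rect(-40,40,-20,20,36),rect(-55,55,48,88,36),rect(-55,55,-88,-48,36),rect(-105,-95,-40,40,42.5)]:
    draw(im,T(*JIG,np.array(rc)/1000),"wrist",c,(0,0,255),1,(0,0))
cv2.imwrite("pics/w1o.png",im)
E
```

```text
time: 3.45
position: [0.4433, 0.0373, 0.1508]
tool_rot: [0.996, -0.093, 0.003, 0.001]
ft_force: [0.5, -0.1, -0.4]
grip_width: 0.0399
t 3.45 pos [0.4433 0.0373 0.1508] yaw -10.68 tilt 0.32 turn tool z deg -0.38 | then dp cm [-0.53 -0.33 12.28] q [-0.17  0.41  1.95 -0.    0.78  0.02] F [ 0.5 -0.1 -0.4] w 0.0399
```

View pics/w1o.png

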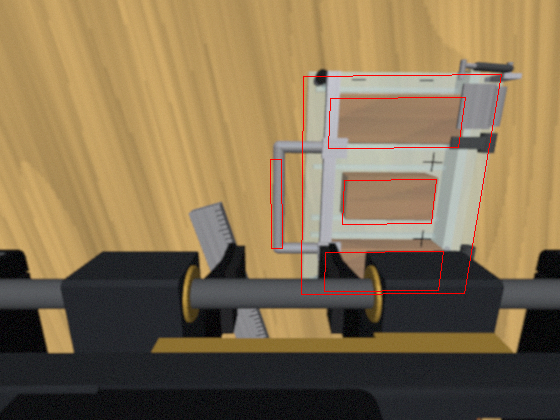

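```bash
python3 - <<'E'
from h import *
im=cv2.imread("pics/w1.png")
cv2.imwrite("pics/w1z.png",cv2.resize(im[55:265,260:530],None,fx=2.9,fy=2.85,interpolation=cv2.INTER_CUBIC))
E
```

```text
(no output)
```

View pics/w1z.png

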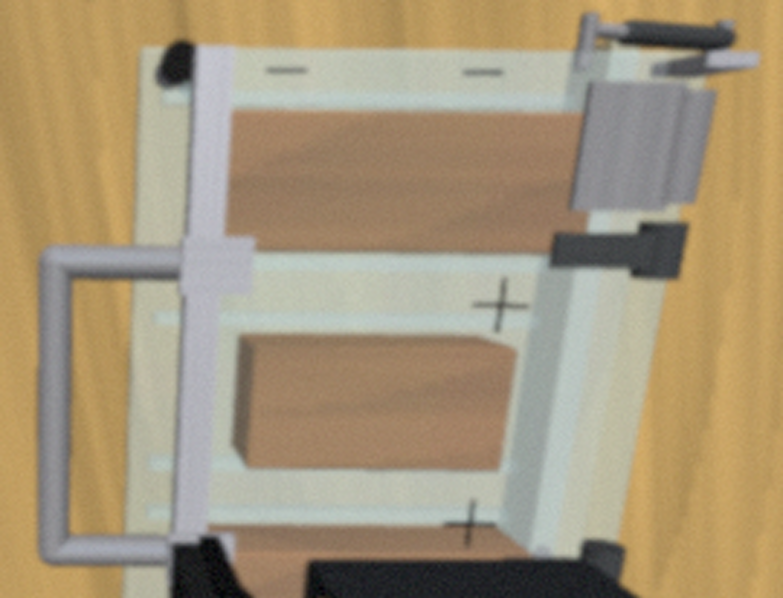

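```bash
python3 - <<'E'
from h import *
np.set_printoptions(precision=4,suppress=True)
z=lambda a:np.array(a,float)/[2.9,2.85]+[260,55]
c=robot.calibration("wrist")
Rm=cv2.Rodrigues(c['rvec'])[0];print("cam",-Rm.T@c['tvec'],"axis",Rm[2])
P=np.array([[-100,40,42.5],[-100,-40,42.5],[-75,108,8],[-40,20,36],[-40,-20,36],[40,-20,36],[40,20,36]])/1000
uv=z([(55,278),(55,537),(141,47),(258,336),(249,467),(501,468),(517,349)])
r=fit(P,uv,"wrist",JIG,c);print(r.x,r.fun.reshape(-1,2).round(1).tolist())
r=fit(P[:2],uv[:2],"wrist",JIG,c);print(r.x,r.fun.reshape(-1,2).round(1).tolist())
r=fit(P[3:],uv[3:],"wrist",JIG,c);print(r.x,r.fun.reshape(-1,2).round(1).tolist())
E
```

```text
cam [0.453  0.1126 0.3124] axis [-0.0473 -0.2689 -0.962 ]
[ 0.5375  0.029  -0.1936] [[0.2, 0.1], [-0.2, -0.9], [-0.4, -0.9], [-0.9, 2.8], [-0.6, 0.7], [0.9, 0.9], [1.7, -1.2]]
[ 0.5376  0.0292 -0.1888] [[-0.0, 0.5], [0.0, -0.6]]
[ 0.5375  0.0297 -0.2144] [[-0.5, 1.1], [-1.1, -0.9], [0.3, 1.1], [2.0, -1.0]]
```

```bash
python3 -m creep '{"dp":[[-0.3,-0.4,2],[-0.3,-0.4,2],[0,0,2],[0,0,1],[0,0,0]],"turn":[[0,0,0],[0,0,0],[0,0,0],[0,0,0],[0,0,0]]}' 0.356 20; python3 - <<'E'
from h import *
need([.439,.046,.028],-10.9)
c=robot.calibration("wrist");im=robot.camera("wrist")[:,:,::-1].copy()
cv2.imwrite("pics/w2.png",im)
E
```

```text
time: 4.0
position: [0.4334, 0.0518, 0.0797]
tool_rot: [0.996, -0.089, -0.002, -0.0]
ft_force: [0.5, 0.1, -0.6]
grip_width: 0.0281
t 4.0 pos [0.4334 0.0518 0.0797] yaw -10.25 tilt 0.18 turn tool z deg 0.65 | then dp cm [0.66 0.46 5.17] q [-0.14  0.55  2.02  0.    0.58  0.04] F [ 0.5  0.1 -0.6] w 0.0281
```

View pics/w2.png

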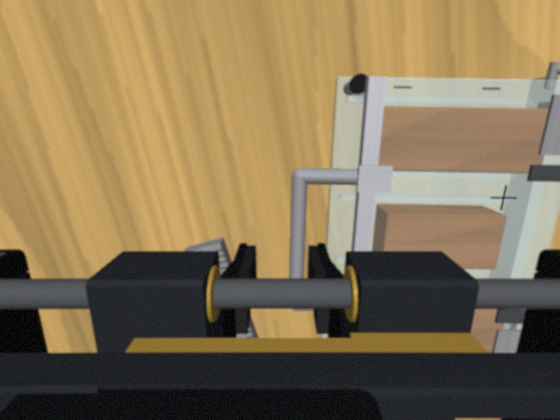

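```bash
python3 - <<'E'
from h import *
c=robot.calibration("wrist")
need([.439,.046,.028],-10.9)
for uv in [(299,186),(299.5,250)]:
    print(unproj([uv],"wrist",.0425,c).round(4))
E
```

```text
t 4.05 pos [0.4341 0.0515 0.0804] yaw -10.26 tilt 0.08 turn tool z deg 0.64 | then dp cm [0.59 0.45 5.24] q [-0.14  0.55  2.02  0.    0.58  0.04] F [0.3 0.4 0.5] w 0.0279
[[0.4498 0.0834 0.0425]]
[[0.443  0.0402 0.0425]]
```

```bash
python3 -m creep '{"dp":[[0.4,0.2,0.5],[0.4,0.2,0.5],[0,0,1.5],[0,0,1.5],[0,0,1.2],[0,0,0],[0,0,0]],"turn":[[0,0,0],[0,0,0],[0,0,0],[0,0,0],[0,0,0],[0,0,0],[0,0,0]]}'; python3 - <<'E'
from h import *
need([.4415,.046,.028],-10.3)
cv2.imwrite("pics/w3.png",robot.camera("wrist")[:,:,::-1])
E
```

```text
time: 4.75
position: [0.4422, 0.0452, 0.0287]
tool_rot: [0.996, -0.09, 0.0, 0.0]
ft_force: [0.6, -0.8, 0.2]
grip_width: 0.0278
t 4.75 pos [0.4422 0.0452 0.0287] yaw -10.34 tilt 0.02 turn tool z deg -0.04 | then dp cm [-0.08 -0.07  0.07] q [-0.15  0.67  2.03 -0.    0.45  0.03] F [ 0.6 -0.8  0.2] w 0.0278
```

View pics/w3.png

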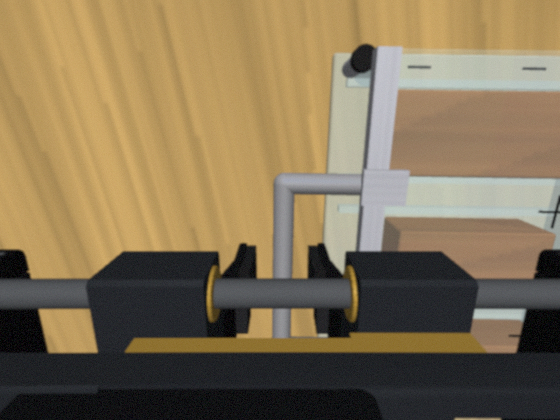

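```bash
python3 -m creep '{"dp":[[0,0,0],[0,0,0],[0,0,0],[0,0,0]],"turn":[[0,0,0],[0,0,0],[0,0,0],[0,0,0]]}' 1 20; python3 - <<'E'
from h import *
need([.4415,.046,.028],-10.3)
# arc increments tool frame cm: x fwd, z (down+)
th=np.linspace(0,1.85,19)
x=-17.2*np.cos(th); z=17.2*np.sin(th)
print(np.c_[th[1:],np.diff(x),-np.diff(z)].round(2).tolist())
E
```

```text
time: 5.2
position: [0.4426, 0.0453, 0.0289]
tool_rot: [0.996, -0.09, 0.001, 0.0]
ft_force: [1.3, -0.3, 1.6]
grip_width: 0.0092
t 5.2 pos [0.4426 0.0453 0.0289] yaw -10.34 tilt 0.11 turn tool z deg -0.04 | then dp cm [-0.12 -0.05  0.09] q [-0.15  0.67  2.03  0.    0.45  0.03] F [ 1.3 -0.3  1.6] w 0.0092
[[0.1, 0.09, -1.76], [0.21, 0.27, -1.75], [0.31, 0.45, -1.71], [0.41, 0.62, -1.65], [0.51, 0.79, -1.58], [0.62, 0.95, -1.49], [0.72, 1.09, -1.39], [0.82, 1.23, -1.27], [0.92, 1.35, -1.13], [1.03, 1.46, -0.99], [1.13, 1.56, -0.83], [1.23, 1.64, -0.67], [1.34, 1.7, -0.5], [1.44, 1.74, -0.32], [1.54, 1.76, -0.14], [1.64, 1.77, 0.04], [1.75, 1.75, 0.22], [1.85, 1.72, 0.4]]
```

```bash
python3 -m creep '{"dp":[[0.09,0,-1.76],[0.27,0,-1.75],[0.45,0,-1.71],[0.62,0,-1.65],[0.79,0,-1.58],[0.95,0,-1.49]],"turn":[[0,0,0],[0,0,0],[0,0,0],[0,0,0],[0,0,0],[0,0,0]]}'; python3 - <<'E'
from h import *
need([.4415,.046,.028],-10.3)
E
```

```text
time: 5.8
position: [0.4716, 0.0395, 0.1282]
tool_rot: [0.996, -0.09, -0.002, 0.0]
ft_force: [0.0, -2.6, -5.0]
grip_width: 0.009
t 5.8 pos [0.4716 0.0395 0.1282] yaw -10.31 tilt 0.18 turn tool z deg -0.01 | then dp cm [-3.08 -0.1  10.02] q [-0.15  0.48  1.9  -0.    0.77  0.03] F [ 0.  -2.6 -5. ] w 0.009
```

Good; forces are small. Continue the arc.

```bash
python3 -m creep '{"dp":[[1.09,0,-1.39],[1.23,0,-1.27],[1.35,0,-1.13],[1.46,0,-0.99],[1.56,0,-0.83],[1.64,0,-0.67],[1.7,0,-0.5],[1.74,0,-0.32],[1.76,0,-0.14],[1.77,0,0.04],[1.75,0,0.22],[0,0,0]],"turn":[[0,0,0],[0,0,0],[0,0,0],[0,0,0],[0,0,0],[0,0,0],[0,0,0],[0,0,0],[0,0,0],[0,0,0],[0,0,0],[0,0,0]]}'; python3 - <<'E'
from h import *
need([.4415,.046,.028],-10.3)
cv2.imwrite("pics/s4.png",robot.camera("scene")[80:290,180:460,::-1].repeat(2,0).repeat(2,1))
E
```

```text
time: 7.0
position: [0.6436, 0.0056, 0.1978]
tool_rot: [0.996, -0.09, 0.002, 0.003]
ft_force: [1.1, -6.8, 2.4]
grip_width: 0.0091
t 7.0 pos [0.6436 0.0056 0.1978] yaw -10.37 tilt 0.38 turn tool z deg -0.07 | then dp cm [-20.6   -0.36  16.98] q [-0.16  0.58  1.41 -0.01  1.15  0.02] F [ 1.1 -6.8  2.4] w 0.0091
```

View pics/s4.png

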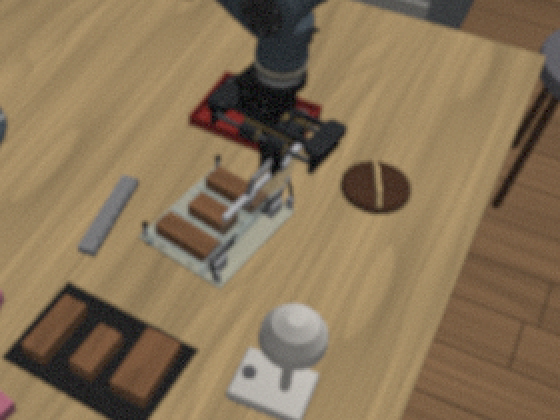

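```bash
python3 -m creep '{"dp":[[0,0,0],[0,0,0],[0,0,0],[-1,0,-3],[-2,0,-3],[-3,0,-2],[-3,0,0],[-3,0,0],[-3,0,0],[-3,0,0],[0,0,0],[0,0,0]],"turn":[[0,0,0],[0,0,0],[0,0,0],[0,0,0],[0,0,0],[0,0,0],[0,0,0],[0,0,0],[0,0,0],[0,0,0],[0,0,0],[0,0,0]]}' 0.356; python3 - <<'E'
from h import *
need([.53,.03,.2],80)
cv2.imwrite("pics/w5.png",robot.camera("wrist")[:,:,::-1])
c=robot.calibration("wrist");np.save("w5c.npy",c,allow_pickle=True)
cv2.imwrite("pics/t5.png",robot.camera("top")[:,:,::-1])
E
```

```text
time: 8.25
position: [0.4626, 0.0423, 0.278]
tool_rot: [0.996, -0.09, -0.0, -0.0]
ft_force: [0.4, -0.1, 0.6]
grip_width: 0.0279
t 8.25 pos [0.4626 0.0423 0.278 ] yaw -10.28 tilt 0.06 turn tool z deg -90.28 | then dp cm [-0.04  6.85  7.8 ] q [-0.15  0.24  1.75  0.    1.16  0.03] F [ 0.4 -0.1  0.6] w 0.0279
```

View pics/w5.png

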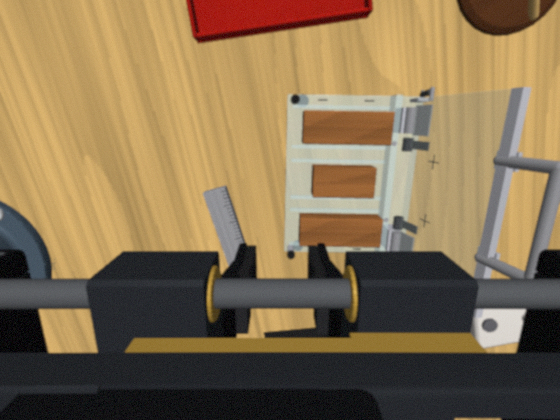

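View pics/t5.png

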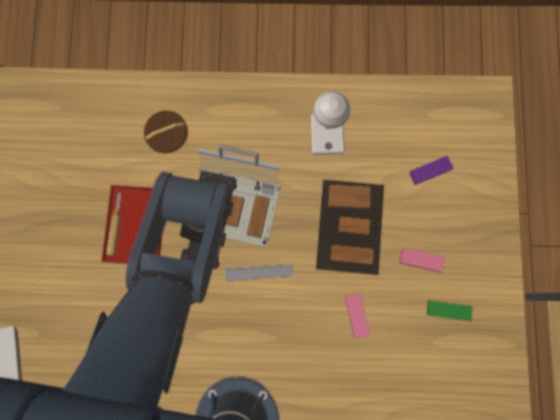

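```bash
python3 - <<'E'
from h import *
im=cv2.imread("pics/w5.png")
cv2.imwrite("pics/w5z.png",cv2.resize(im[85:265,270:430],None,fx=3.3,fy=3.3,interpolation=cv2.INTER_CUBIC))
E
```

```text
(no output)
```

View pics/w5z.png

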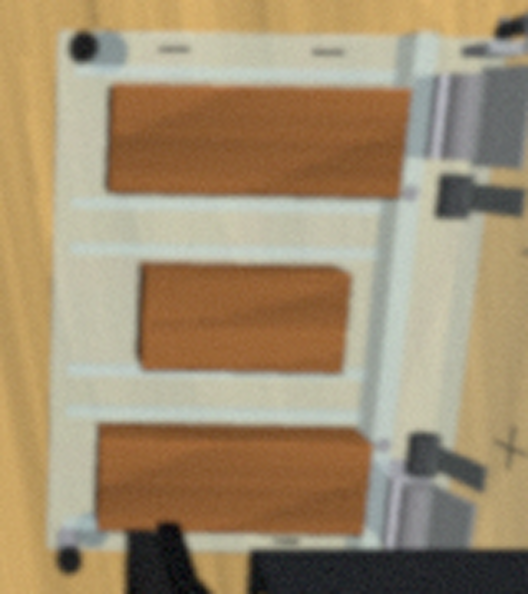

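```bash
python3 - <<'E'
from h import *
np.set_printoptions(precision=4,suppress=True)
c=np.load("w5c.npy",allow_pickle=True).item()
z=lambda a:np.array(a,float)/3.3+[270,85]-.35
def blk(l,y): return [[-l,y+20,36],[-l,y-20,36],[l,y-20,36],[l,y+20,36]]
P=np.array(blk(40,0)+blk(55,68)+blk(55,-68)+[[-75,108,8],[-75,-108,8],[-66,100,40],[-66,-100,40]])/1000
uv=z([(142,268),(140,369),(342,372),(350,272),(110,87),(107,190),(401,197),(411,90),(99,432),(97,525),(364,535),(371,438),(60,30),(50,547),(84,47),(69,560)])
r=fit(P,uv,"wrist",JIG,c);print(r.x,r.fun.reshape(-1,2).round(1).tolist())
r1=fit(P[:4],uv[:4],"wrist",JIG,c);print(r1.x,r1.fun.reshape(-1,2).round(1).tolist())
# tip readings
for n in ["jig","bay1","flap_hinge","block_a","tray"]:
    robot
E
```

```text
[ 0.5409  0.0265 -0.1979] [[0.6, -0.1], [-0.2, 0.2], [0.3, 0.3], [0.9, -0.3], [0.3, -2.2], [0.0, 0.6], [-0.2, -0.0], [0.5, -1.5], [-0.1, 1.7], [-0.4, 1.8], [-0.0, 0.0], [0.9, 1.1], [-1.3, -1.0], [-1.4, 0.5], [-0.6, -1.0], [-0.2, 0.5]]
[ 0.5404  0.0266 -0.1948] [[0.1, -0.0], [-0.6, 0.3], [-0.0, 0.2], [0.5, -0.4]]
```

```bash
sed -i 's/^JIG=.*/JIG=(.5405,.0265,-.195)/' h.py; python3 -m creep '{"dp":[[0,0,0.5],[0,0,0.5],[0,0,0.5],[0,0,0.5],[0,0,0.5],[0,0,0.5],[0,0,0.5],[0,0,0.5],[0,0,0.5],[0,0,0.5],[0,0,0.5]],"turn":[[0,0,-8.1],[0,0,-8.1],[0,0,-8.1],[0,0,-8.1],[0,0,-8.1],[0,0,-8.1],[0,0,-8.1],[0,0,-8.1],[0,0,-8.1],[0,0,-8.1],[0,0,-8.1]]}' -0.241; python3 - <<'E'
from h import *
need([.5405,.0265,.018],78.8)
E
```

```text
time: 9.45
position: [0.4648, 0.0413, 0.2223]
tool_rot: [0.771, 0.637, 0.0, -0.0]
ft_force: [0.7, 0.2, -0.4]
grip_width: 0.0539
t 9.45 pos [0.4648 0.0413 0.2223] yaw 79.09 tilt 0.02 turn tool z deg 0.29 | then dp cm [2.000e-02 7.720e+00 2.043e+01] q [-0.15  0.32  1.82  0.    1.01 -1.53] F [ 0.7  0.2 -0.4] w 0.0539
```

```bash
python3 -m creep '{"dp":[[0,1.28,2],[0,1.28,2],[0,1.28,2],[0,1.28,2],[0,1.28,2],[0,1.28,2],[0,0,1],[0,0,0]],"turn":[[0,0,0.3],[0,0,0],[0,0,0],[0,0,0],[0,0,0],[0,0,0],[0,0,0],[0,0,0]]}'; python3 - <<'E'
from h import *
need([.5405,.0265,.018],78.8)
c=robot.calibration("wrist")
im=robot.camera("wrist")[:,:,::-1].copy()
cv2.imwrite("pics/w6.png",im)
for rc in [rect(-40,40,-20,20,36),rect(-68,56,-23,23,14),rect(-55,55,48,88,36),rect(-55,55,-88,-48,36)]:
    draw(im,T(*JIG,np.array(rc)/1000),"wrist",c,(0,0,255),1,(0,0))
cv2.imwrite("pics/w6o.png",im)
E
```

```text
time: 10.25
position: [0.5379, 0.0263, 0.0909]
tool_rot: [0.775, 0.632, -0.001, -0.002]
ft_force: [-0.2, 0.1, -0.9]
grip_width: 0.0537
t 10.25 pos [0.5379 0.0263 0.0909] yaw 78.46 tilt 0.25 turn tool z deg -0.34 | then dp cm [0.07 0.25 7.29] q [-0.16  0.61  1.76  0.    0.78 -1.53] F [-0.2  0.1 -0.9] w 0.0537
```

View pics/w6o.png

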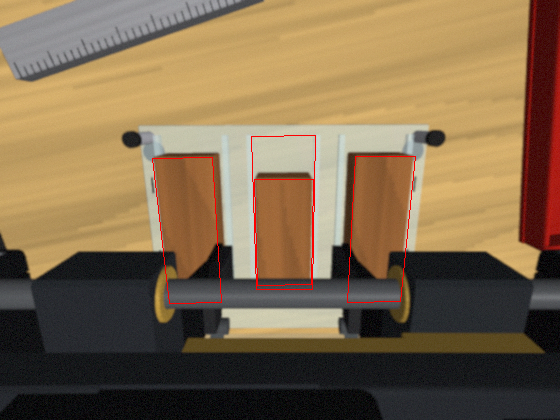

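```bash
python3 -m creep '{"dp":[[0,0.2,2],[0,0,2],[0,0,1.5],[0,0,1],[0,0,0.7],[0,0,0],[0,0,0]],"turn":[[0,0,0],[0,0,0],[0,0,0],[0,0,0],[0,0,0],[0,0,0],[0,0,0]]}'; python3 - <<'E'
from h import *
need([.5405,.0265,.018],78.8)
cv2.imwrite("pics/w7.png",robot.camera("wrist")[:,:,::-1])
E
```

```text
time: 11.0
position: [0.5412, 0.0258, 0.0213]
tool_rot: [0.775, 0.633, 0.0, 0.0]
ft_force: [1.1, -0.2, -0.1]
grip_width: 0.0544
t 11.0 pos [0.5412 0.0258 0.0213] yaw 78.48 tilt 0.05 turn tool z deg -0.32 | then dp cm [ 0.06 -0.08  0.33] q [-0.16  0.73  1.78  0.    0.62 -1.53] F [ 1.1 -0.2 -0.1] w 0.0544
```

View pics/w7.png

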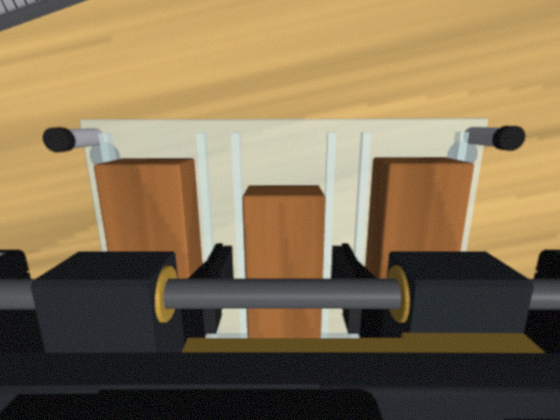

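```bash
python3 -m creep '{"dp":[[0,0,0.3],[0,0,0]],"turn":[[0,0,0],[0,0,0]]}'; python3 -m creep '{"dp":[[0,0,0],[0,0,0],[0,0,0],[0,0,0]],"turn":[[0,0,0],[0,0,0],[0,0,0],[0,0,0]]}' 1 25;  python3 - <<'E'
from h import *
need([.5405,.0265,.018],78.8)
E
```

```text
time: 11.25
position: [0.5409, 0.0258, 0.0179]
tool_rot: [0.775, 0.633, 0.0, 0.0]
ft_force: [-0.2, 0.4, -0.7]
grip_width: 0.0539
time: 11.65
position: [0.5409, 0.0258, 0.0178]
tool_rot: [0.775, 0.633, 0.0, 0.0]
ft_force: [0.3, -0.0, 0.7]
grip_width: 0.0395
t 11.65 pos [0.5409 0.0258 0.0178] yaw 78.47 tilt 0.01 turn tool z deg -0.33 | then dp cm [ 0.06 -0.05 -0.02] q [-0.16  0.74  1.78  0.    0.62 -1.53] F [ 0.3 -0.   0.7] w 0.0395
```

```bash
python3 -m creep '{"dp":[[0,0,-0.5],[0,0,-1.5],[0,0,-2],[0,0,-2],[0,0,-2],[0,0,-2]],"turn":[[0,0,0],[0,0,0],[0,0,0],[0,0,0],[0,0,0],[0,0,0]]}'; python3 - <<'E'
from h import *
im=cv2.imread("pics/top0.png")
cv2.imwrite("pics/z4.png",cv2.resize(im[175:275,90:180],None,fx=6,fy=6,interpolation=cv2.INTER_CUBIC))
need([.497,.28,.1])
E
```

```text
time: 12.25
position: [0.5405, 0.0258, 0.1187]
tool_rot: [0.775, 0.633, -0.0, -0.0]
ft_force: [-0.1, -0.2, -0.2]
grip_width: 0.0399
t 12.25 pos [0.5405 0.0258 0.1187] yaw 78.48 tilt 0.02 turn tool z deg -0.0 | then dp cm [24.04 -9.34  1.87] q [-0.16  0.56  1.74 -0.    0.84 -1.53] F [-0.1 -0.2 -0.2] w 0.0399
```

View pics/z4.png

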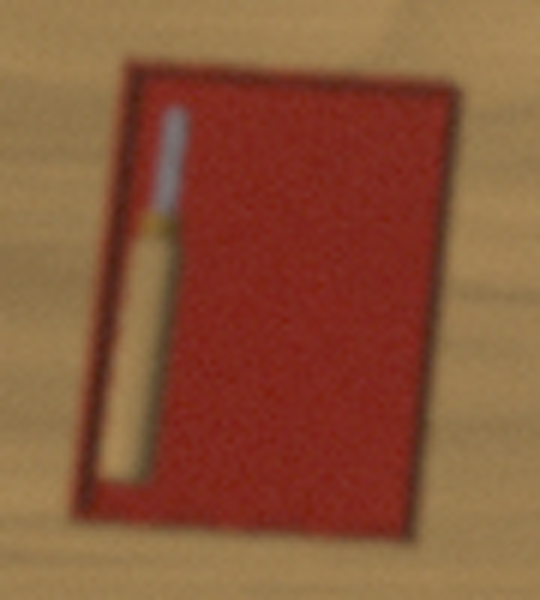

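```bash
python3 - <<'E'
from h import *
z=lambda a:np.array(a,float)/6+[90,175]-.42
P=np.array([[105,75,26],[105,-75,26],[-105,-75,26],[-105,75,26]])/1000
r=fit(P,z([(128,62),(462,83),(412,541),(72,520)]),"top",[.497,.294,-.1]);print(r.x,r.fun.round(1))
print(unproj(z([(180,230),(160,475),(135,235),(100,475)]),"top",.025).round(3))
t=T(*r.x,[[0,-.02,0]])[0];print(t,np.degrees(r.x[2]))
need(np.r_[t[:2],.1],90+np.degrees(r.x[2]))
E
```

```text
[ 0.49598411  0.29008582 -0.04454759] [ 0.3 -0.5 -0.4 -0.4 -0.1  0.5  0.2  0.4]
[[0.526 0.332 0.025]
 [0.416 0.333 0.025]
 [0.524 0.352 0.025]
 [0.416 0.36  0.025]]
[0.49509345 0.27010566 0.        ] -2.552388731251842
t 12.25 pos [0.5405 0.0258 0.1187] yaw 78.48 tilt 0.02 turn tool z deg -8.97 | then dp cm [24.2  -5.62  1.87] q [-0.16  0.56  1.74 -0.    0.84 -1.53] F [-0.1 -0.2 -0.2] w 0.0399
```

```bash
python3 -m creep '{"dp":[[0,0,0],[0,0,0],[3,-0.7,0],[3,-0.7,0],[3,-0.7,0],[3,-0.7,0.4],[3,-0.7,0.5],[3,-0.7,1],[3,-0.7,1],[3.2,-0.7,1],[0,0,1],[0,0,0],[0,0,0]],"turn":[[0,0,-4.5],[0,0,-4.5],[0,0,0],[0,0,0],[0,0,0],[0,0,0],[0,0,0],[0,0,0],[0,0,0],[0,0,0],[0,0,0],[0,0,0],[0,0,0]]}'; python3 - <<'E'
from h import *
need([.495,.271,.016],87.4)
c=robot.calibration("wrist")
im=robot.camera("wrist")[:,:,::-1].copy()
cv2.imwrite("pics/w8.png",im)
E
```

```text
time: 13.55
position: [0.4955, 0.2692, 0.0687]
tool_rot: [0.723, 0.691, -0.0, -0.0]
ft_force: [-0.8, -0.1, -1.0]
grip_width: 0.0396
t 13.55 pos [0.4955 0.2692 0.0687] yaw 87.45 tilt 0.05 turn tool z deg 0.05 | then dp cm [ 0.18 -0.06  5.27] q [ 0.3   0.67  1.71 -0.    0.77 -1.23] F [-0.8 -0.1 -1. ] w 0.0396
```

View pics/w8.png

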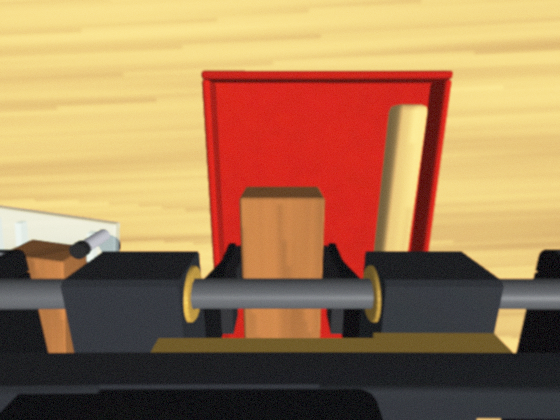

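```bash
python3 -m creep '{"dp":[[0.2,0,1.5],[0,0,1.5],[0,0,1.2],[0,0,0.6],[0,0,0.3],[0,0,0.2],[0,0,0]],"turn":[[0,0,0],[0,0,0],[0,0,0],[0,0,0],[0,0,0],[0,0,0],[0,0,0]]}'; python3 - <<'E'
from h import *
need([.495,.271,.0148],87.4)
E
```

```text
time: 14.3
position: [0.4958, 0.272, 0.0158]
tool_rot: [0.723, 0.691, 0.0, 0.0]
ft_force: [0.3, 0.4, -0.4]
grip_width: 0.0398
t 14.3 pos [0.4958 0.272  0.0158] yaw 87.47 tilt 0.01 turn tool z deg 0.07 | then dp cm [-0.11 -0.07  0.1 ] q [ 0.3   0.76  1.72 -0.    0.66 -1.22] F [ 0.3  0.4 -0.4] w 0.0398
```

Down the last millimetre, release with a small opening (52 mm), then raise.

```bash
python3 -m creep '{"dp":[[0,0,0.1],[0,0,0]],"turn":[[0,0,0],[0,0,0]]}'; python3 -m creep '{"dp":[[0,0,0],[0,0,0],[0,0,0],[0,0,-0.5],[0,0,-2],[0,0,-3],[0,0,-3],[0,0,-3],[0,0,0]],"turn":[[0,0,0],[0,0,0],[0,0,0],[0,0,0],[0,0,0],[0,0,0],[0,0,0],[0,0,0],[0,0,0]]}' -0.2;  python3 - <<'E'
from h import *
need([.4271,-.2942,.1],-3.5)
cv2.imwrite("pics/w9.png",robot.camera("wrist")[:,:,::-1])
E
```

```text
time: 14.5
position: [0.4959, 0.2721, 0.0151]
tool_rot: [0.722, 0.691, 0.0, 0.0]
ft_force: [0.1, 1.2, -1.3]
grip_width: 0.0393
time: 15.4
position: [0.4985, 0.273, 0.1342]
tool_rot: [0.722, 0.691, 0.004, 0.002]
ft_force: [1.3, -0.8, -0.1]
grip_width: 0.0521
t 15.4 pos [0.4985 0.273  0.1342] yaw 87.49 tilt 0.53 turn tool z deg 90.99 | then dp cm [-3.66 57.05  3.42] q [ 0.3   0.57  1.67  0.    0.9  -1.22] F [ 1.3 -0.8 -0.1] w 0.0521
```

View pics/w9.png

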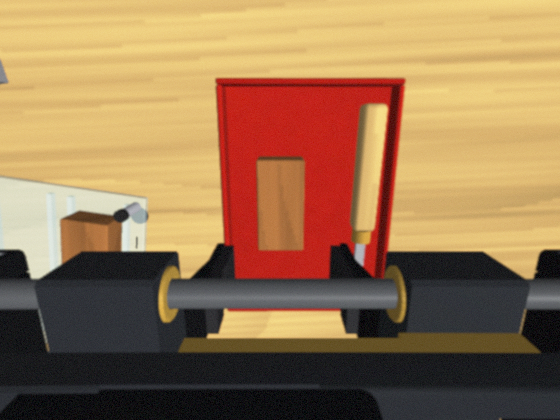

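```bash
python3 -m creep '{"dp":[[0,0,-0.3],[0,0,-0.3],[0,0,-0.3],[0,0,-0.3],[0,0,-0.3],[0,0,-0.3],[0,0,-0.3],[0,0,0],[0,0,0],[0,0,0],[0,0,0]],"turn":[[0,0,8.27],[0,0,8.27],[0,0,8.27],[0,0,8.27],[0,0,8.27],[0,0,8.27],[0,0,8.27],[0,0,8.27],[0,0,8.27],[0,0,8.27],[0,0,8.27]]}' -0.241;  python3 - <<'E'
from h import *
need([.4271,-.2942,.13],-3.5)
E
```

```text
time: 16.55
position: [0.4946, 0.2716, 0.1493]
tool_rot: [0.999, -0.033, -0.001, 0.001]
ft_force: [0.7, 0.1, 0.2]
grip_width: 0.0541
t 16.55 pos [0.4946 0.2716 0.1493] yaw -3.84 tilt 0.18 turn tool z deg -0.34 | then dp cm [-3.28 56.89  1.93] q [ 0.3   0.54  1.66 -0.    0.95  0.37] F [0.7 0.1 0.2] w 0.0541
```

```bash
python3 -m creep '{"dp":[[-0.2,4,0],[-0.2,4,0],[-0.2,4,0],[-0.2,4,0],[-0.2,4,0],[-0.2,4,0],[-0.2,4,0],[-0.2,4,0],[-0.2,4,0],[-0.3,4,0.4],[-0.3,4,0.4],[-0.3,4,0.4],[-0.3,4,0.4],[-0.2,4.5,0.4],[0,0,0],[0,0,0]],"turn":[[0,0,0],[0,0,0],[0,0,0],[0,0,0],[0,0,0],[0,0,0],[0,0,0],[0,0,0],[0,0,0],[0,0,0],[0,0,0],[0,0,0],[0,0,0],[0,0,0],[0,0,0],[0,0,0]]}';  python3 - <<'E'
from h import *
need([.4271,-.2942,.1],-3.5)
c=robot.calibration("wrist")
im=robot.camera("wrist")[:,:,::-1].copy()
cv2.imwrite("pics/w10.png",im)
draw(im,T(.4271,-.2942,1.5095,np.array(rect(-55,55,-20,20,31))/1000),"wrist",c,(0,0,255),1,(0,0))
cv2.imwrite("pics/w10o.png",im)
E
```

```text
time: 18.15
position: [0.4282, -0.2901, 0.1295]
tool_rot: [0.999, -0.032, -0.001, -0.001]
ft_force: [0.2, 0.2, -0.5]
grip_width: 0.0542
t 18.15 pos [ 0.4282 -0.2901  0.1295] yaw -3.64 tilt 0.18 turn tool z deg -0.14 | then dp cm [-0.08  0.42  2.95] q [-0.81  0.52  1.79  0.    0.83 -0.75] F [ 0.2  0.2 -0.5] w 0.0542
```

View pics/w10o.png

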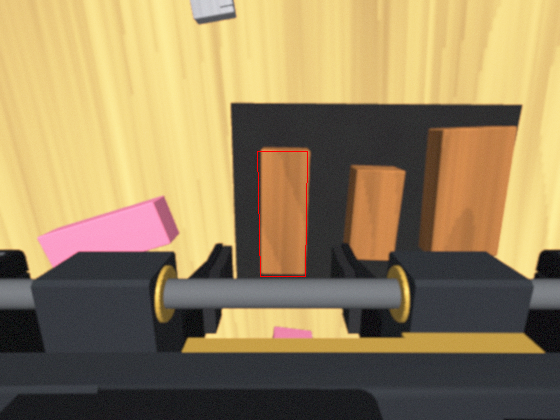

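```bash
python3 -m creep '{"dp":[[0,0.2,2],[-0.1,0.2,2],[0,0,2],[0,0,2],[0,0,1.6],[0,0,1],[0,0,0.7],[0,0,0],[0,0,0]],"turn":[[0,0,0],[0,0,0],[0,0,0],[0,0,0],[0,0,0],[0,0,0],[0,0,0],[0,0,0],[0,0,0]]}';  python3 - <<'E'
from h import *
need([.4271,-.2942,.0135],-3.5)
cv2.imwrite("pics/w11.png",robot.camera("wrist")[:,:,::-1])
E
```

```text
time: 19.1
position: [0.4283, -0.2937, 0.0181]
tool_rot: [1.0, -0.03, 0.0, 0.0]
ft_force: [0.4, -0.7, 0.4]
grip_width: 0.0541
t 19.1 pos [ 0.4283 -0.2937  0.0181] yaw -3.46 tilt 0.02 turn tool z deg 0.04 | then dp cm [-0.12  0.06  0.46] q [-0.82  0.72  1.84  0.    0.57 -0.76] F [ 0.4 -0.7  0.4] w 0.0541
```

View pics/w11.png

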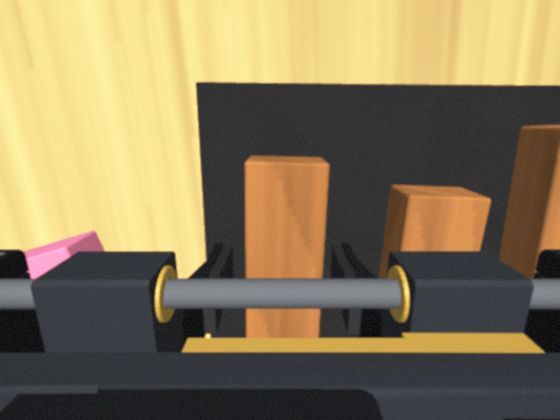

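```bash
python3 -m creep '{"dp":[[0,0,0.5],[0,0,0]],"turn":[[0,0,0],[0,0,0]]}'; python3 -m creep '{"dp":[[0,0,0],[0,0,0],[0,0,0],[0,0,0],[0,0,-0.5],[0,0,-1.5],[0,0,-2],[0,0,-2],[0,0,-2],[0,0,-2],[0,0,0]],"turn":[[0,0,0],[0,0,0],[0,0,0],[0,0,0],[0,0,0],[0,0,0],[0,0,0],[0,0,0],[0,0,0],[0,0,0],[0,0,0]]}' 1 25;  python3 - <<'E'
from h import *
need(np.r_[jw(-.003,0,0)[:2],.11],78.8)
cv2.imwrite("pics/w12.png",robot.camera("wrist")[:,:,::-1])
E
```

```text
time: 19.35
position: [0.428, -0.294, 0.0128]
tool_rot: [1.0, -0.031, 0.0, 0.0]
ft_force: [-0.7, 0.5, -0.3]
grip_width: 0.0541
time: 20.45
position: [0.4292, -0.2951, 0.1152]
tool_rot: [1.0, -0.03, 0.002, 0.002]
ft_force: [0.5, -1.5, -0.8]
grip_width: 0.0398
t 20.45 pos [ 0.4292 -0.2951  0.1152] yaw -3.49 tilt 0.32 turn tool z deg -82.29 | then dp cm [33.71  4.37  0.52] q [-0.82  0.55  1.8   0.    0.79 -0.76] F [ 0.5 -1.5 -0.8] w 0.0398
```

View pics/w12.png

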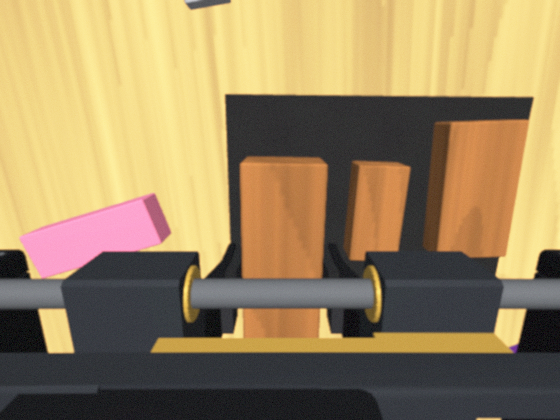

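```bash
python3 -m creep '{"dp":[[0,0,0],[0,0,0],[0,0,0],[0,0,0],[0,0,0],[0,0,0],[0,0,0],[0,0,0],[0,0,0],[0,0,0]],"turn":[[0,0,-8.23],[0,0,-8.23],[0,0,-8.23],[0,0,-8.23],[0,0,-8.23],[0,0,-8.23],[0,0,-8.23],[0,0,-8.23],[0,0,-8.23],[0,0,-8.23]]}';  python3 - <<'E'
from h import *
need(np.r_[jw(-.003,0,0)[:2],.11],78.8)
E
```

```text
time: 21.5
position: [0.4272, -0.2931, 0.1113]
tool_rot: [0.771, 0.637, -0.0, -0.001]
ft_force: [0.1, -0.6, -0.5]
grip_width: 0.04
t 21.5 pos [ 0.4272 -0.2931  0.1113] yaw 79.14 tilt 0.17 turn tool z deg 0.34 | then dp cm [33.55  4.6   0.13] q [-0.82  0.56  1.8  -0.    0.79 -2.2 ] F [ 0.1 -0.6 -0.5] w 0.04
```

```bash
python3 -m creep '{"dp":[[3,0.4,0],[3.4,0.5,0],[3.4,0.5,0],[3.4,0.5,0],[3.4,0.5,0],[3.4,0.5,0],[3.4,0.5,0],[3.4,0.4,0],[3.4,0.4,0],[3.3,0.4,0],[0,0,0],[0,0,0]],"turn":[[0,0,0.3],[0,0,0],[0,0,0],[0,0,0],[0,0,0],[0,0,0],[0,0,0],[0,0,0],[0,0,0],[0,0,0],[0,0,0],[0,0,0]]}';  python3 - <<'E'
from h import *
need(np.r_[jw(-.003,0,0)[:2],.06],78.8)
cv2.imwrite("pics/w13.png",robot.camera("wrist")[:,:,::-1])
E
```

```text
time: 22.7
position: [0.5388, 0.026, 0.1115]
tool_rot: [0.774, 0.634, -0.001, -0.001]
ft_force: [-0.5, -0.4, -1.3]
grip_width: 0.0397
t 22.7 pos [0.5388 0.026  0.1115] yaw 78.63 tilt 0.15 turn tool z deg -0.17 | then dp cm [ 0.08 -0.14  5.15] q [-0.16  0.58  1.75 -0.    0.82 -1.53] F [-0.5 -0.4 -1.3] w 0.0397
```

View pics/w13.png

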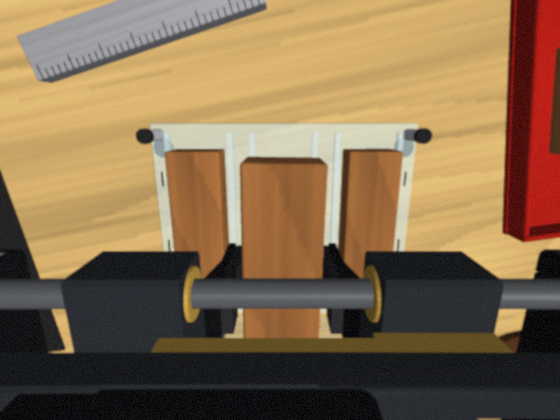

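```bash
python3 -m creep '{"dp":[[0,-0.2,2],[0,-0.2,2],[0,0,2],[0,0,1],[0,0,0.5],[0,0,0],[0,0,0]],"turn":[[0,0,0],[0,0,0],[0,0,0],[0,0,0],[0,0,0],[0,0,0],[0,0,0]]}';  python3 - <<'E'
from h import *
need(np.r_[jw(-.006,0,0)[:2],.0178],78.8)
cv2.imwrite("pics/w14.png",robot.camera("wrist")[:,:,::-1])
E
```

```text
time: 23.45
position: [0.5363, 0.0257, 0.0382]
tool_rot: [0.775, 0.633, 0.0, 0.0]
ft_force: [0.5, -0.3, -0.7]
grip_width: 0.0399
t 23.45 pos [0.5363 0.0257 0.0382] yaw 78.48 tilt 0.06 turn tool z deg -0.32 | then dp cm [ 0.17 -0.2   2.04] q [-0.16  0.7   1.79 -0.    0.65 -1.53] F [ 0.5 -0.3 -0.7] w 0.0399
```

View pics/w14.png

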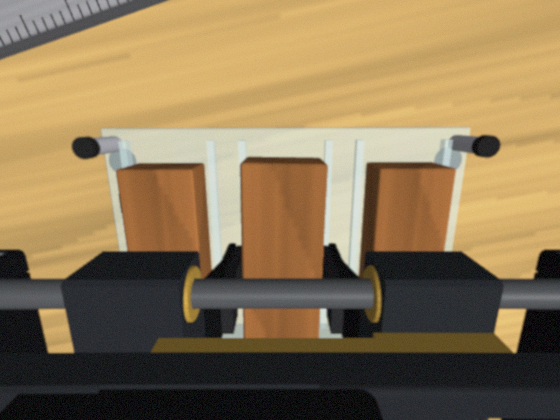

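```bash
python3 -m creep '{"dp":[[0.1,-0.1,0.8],[0,0,0.6],[0,0,0.4],[0,0,0.2],[0,0,0],[0,0,0]],"turn":[[0,0,0],[0,0,0],[0,0,0],[0,0,0],[0,0,0],[0,0,0]]}';  python3 - <<'E'
from h import *
need(np.r_[jw(-.001,0,0)[:2],.0178],78.8)
E
```

```text
time: 24.1
position: [0.5346, 0.0274, 0.0179]
tool_rot: [0.774, 0.633, -0.0, -0.0]
ft_force: [-1.3, -0.1, 3.1]
grip_width: 0.0397
t 24.1 pos [0.5346 0.0274 0.0179] yaw 78.51 tilt 0.04 turn tool z deg -0.29 | then dp cm [0.03 0.49 0.01] q [-0.16  0.74  1.8   0.    0.61 -1.53] F [-1.3 -0.1  3.1] w 0.0397
```

```bash
python3 -m creep '{"dp":[[0,0.2,0],[0,0.2,0],[0,0,0]],"turn":[[0,0,0],[0,0,0],[0,0,0]]}';  python3 -m creep '{"dp":[[0,0.2,0],[0,0,0]],"turn":[[0,0,0],[0,0,0]]}';
```

```text
time: 24.4
position: [0.5382, 0.0266, 0.0178]
tool_rot: [0.774, 0.633, -0.0, -0.001]
ft_force: [-2.4, 0.3, 3.6]
grip_width: 0.0397
time: 24.6
position: [0.54, 0.0262, 0.0179]
tool_rot: [0.774, 0.633, -0.001, -0.001]
ft_force: [-3.6, 1.4, 4.6]
grip_width: 0.0397
```

```bash
python3 -m creep '{"dp":[[0,0.1,0],[0,0,0]],"turn":[[0,0,0],[0,0,0]]}';  python3 -m creep '{"dp":[[0,0.1,0],[0,0,0]],"turn":[[0,0,0],[0,0,0]]}';python3 -m creep '{"dp":[[0,0.1,0],[0,0,0]],"turn":[[0,0,0],[0,0,0]]}'; python3 - <<'E'
from h import *
c=robot.calibration("wrist")
cv2.imwrite("pics/w15.png",robot.camera("wrist")[:,:,::-1])
need(np.r_[jw(0,0,0)[:2],.0178])
E
```

```text
time: 24.8
position: [0.5403, 0.0262, 0.0178]
tool_rot: [0.774, 0.633, -0.001, -0.001]
ft_force: [-3.6, 0.8, 5.5]
grip_width: 0.0398
time: 25.0
position: [0.5416, 0.0259, 0.0179]
tool_rot: [0.774, 0.633, -0.001, -0.001]
ft_force: [-3.7, 0.4, 5.6]
grip_width: 0.0401
time: 25.2
position: [0.5425, 0.0257, 0.0178]
tool_rot: [0.774, 0.633, -0.001, -0.001]
ft_force: [-4.1, 0.7, 6.2]
grip_width: 0.0402
t 25.25 pos [0.5425 0.0258 0.0179] yaw 78.52 tilt 0.15 turn tool z deg -0.0 | then dp cm [ 0.03 -0.21  0.01] q [-0.16  0.74  1.78 -0.    0.63 -1.53] F [-4.3  0.6  6.1] w 0.0399
```

View pics/w15.png

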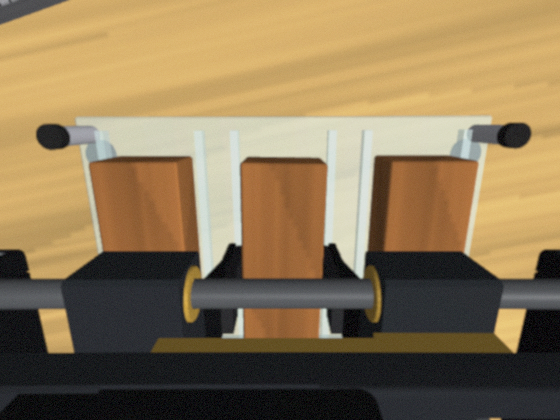

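```bash
python3 -m creep '{"dp":[[0,0.1,0],[0,0,0]],"turn":[[0,0,0],[0,0,0]]}';  python3 -m creep '{"dp":[[0,0.1,0],[0,0,0]],"turn":[[0,0,0],[0,0,0]]}'
```

```text
time: 25.45
position: [0.5425, 0.0258, 0.0179]
tool_rot: [0.774, 0.633, -0.002, -0.002]
ft_force: [-4.9, 0.0, 6.7]
grip_width: 0.0401
time: 25.65
position: [0.5425, 0.0257, 0.0178]
tool_rot: [0.774, 0.633, -0.002, -0.003]
ft_force: [-6.4, 0.7, 8.1]
grip_width: 0.0399
```

```bash
python3 -m creep '{"dp":[[0,0,0],[0,0,0],[0,0,0],[0,0,-0.5],[0,0,-1.5],[0,-0.5,-3],[0,-0.5,-3],[0,-0.5,-3],[0,-1,-3],[0,-2,-3],[0,0,0],[0,0,0]],"turn":[[0,0,0],[0,0,0],[0,0,0],[0,0,0],[0,0,0],[0,0,0],[0,0,0],[0,0,0],[0,0,0],[0,0,0],[0,0,0],[0,0,0]]}' -0.2; python3 - <<'E'
from h import *
c=robot.calibration("wrist")
im=robot.camera("wrist")[:,:,::-1].copy()
for rc in [rect(-54,56,-20,20,36),rect(-55,55,48,88,36),rect(-55,55,-88,-48,36)]:
    draw(im,T(*JIG,np.array(rc)/1000),"wrist",c,(0,0,255),1,(0,0))
cv2.imwrite("pics/w16.png",im)
th=1.85;b=jw(.072-.172*np.cos(th),0,.0425+.172*np.sin(th));print(b)
need(np.r_[b[:2],.28],-11.2)
E
```

```text
time: 26.85
position: [0.5022, 0.034, 0.1885]
tool_rot: [0.774, 0.633, 0.001, 0.001]
ft_force: [1.3, 0.4, -0.4]
grip_width: 0.0523
[0.65763859 0.00336398 0.20783933]
t 26.9 pos [0.502  0.0339 0.1877] yaw 78.5 tilt 0.06 turn tool z deg 89.7 | then dp cm [15.86 -0.03 -9.23] q [-0.16  0.41  1.77 -0.    0.95 -1.53] F [0.2 0.1 0.2] w 0.0524
```

View pics/w16.png

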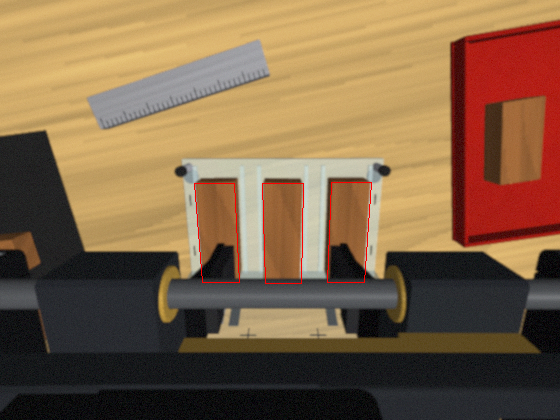

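```bash
python3 -m creep '{"dp":[[0,0,-0.9],[0,0,-0.9],[0,0,-0.9],[0,0,-0.9],[0,0,-0.9],[0,0,-0.9],[0,0,-0.9],[0,0,-0.9],[0,0,-0.9],[0,0,-0.9],[0,0,0]],"turn":[[0,0,8.16],[0,0,8.16],[0,0,8.16],[0,0,8.16],[0,0,8.16],[0,0,8.16],[0,0,8.16],[0,0,8.16],[0,0,8.16],[0,0,8.16],[0,0,8.16]]}' 0.356; python3 - <<'E'
from h import *
need([.6576,.0034,.28],-11.2)
E
```

```text
time: 28.0
position: [0.5028, 0.0337, 0.2772]
tool_rot: [0.995, -0.101, 0.0, 0.0]
ft_force: [-1.1, -0.1, -0.6]
grip_width: 0.0278
t 28.0 pos [0.5028 0.0337 0.2772] yaw -11.61 tilt 0.0 turn tool z deg -0.41 | then dp cm [15.78 -0.04 -0.28] q [-0.16  0.3   1.66 -0.    1.18  0.05] F [-1.1 -0.1 -0.6] w 0.0278
```

```bash
python3 -m creep '{"dp":[[3,0,0],[3.2,0,0],[3.2,0,0],[3.2,0,0],[3.1,0,0.5],[0,0,0.5],[0,0,0]],"turn":[[0,0,0],[0,0,0],[0,0,0],[0,0,0],[0,0,0],[0,0,0],[0,0,0]]}'; python3 - <<'E'
from h import *
need([.6576,.0034,.194],-11.2)
c=robot.calibration("wrist")
im=robot.camera("wrist")[:,:,::-1].copy()
b=T(*JIG,np.array([[.119,.04,.208],[.119,-.04,.208]]))
draw(im,b,"wrist",c,(0,0,255),1,(0,0))
cv2.imwrite("pics/w17.png",im)
E
```

```text
time: 28.7
position: [0.6548, 0.0032, 0.2642]
tool_rot: [0.995, -0.098, -0.003, -0.0]
ft_force: [-1.0, 1.2, -0.1]
grip_width: 0.0281
t 28.7 pos [0.6548 0.0032 0.2642] yaw -11.28 tilt 0.36 turn tool z deg -0.08 | then dp cm [ 0.27 -0.07  7.02] q [-0.17  0.53  1.3   0.    1.32  0.03] F [-1.   1.2 -0.1] w 0.0281
```

View pics/w17.png

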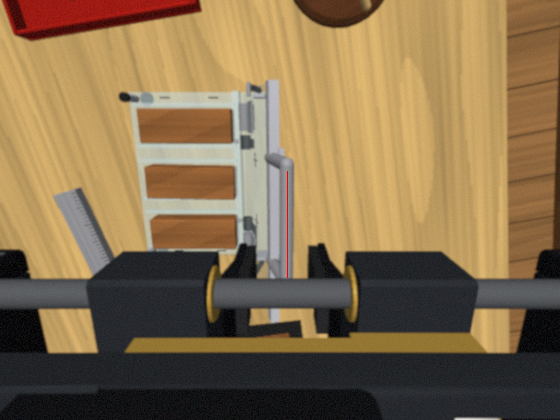

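```bash
python3 -m creep '{"dp":[[0.2,0,1],[0,0,1.5],[0,0,1.5],[0,0,1.5],[0,0,1],[0,0,0.5],[0,0,0],[0,0,0]],"turn":[[0,0,0],[0,0,0],[0,0,0],[0,0,0],[0,0,0],[0,0,0],[0,0,0],[0,0,0]]}'; python3 - <<'E'
from h import *
need([.6576,.0034,.194],-11.2)
cv2.imwrite("pics/w18.png",robot.camera("wrist")[:,:,::-1])
E
```

```text
time: 29.55
position: [0.6579, 0.003, 0.1984]
tool_rot: [0.995, -0.098, 0.001, 0.0]
ft_force: [0.9, 0.3, -0.6]
grip_width: 0.028
t 29.55 pos [0.6579 0.003  0.1984] yaw -11.25 tilt 0.07 turn tool z deg -0.05 | then dp cm [-0.04 -0.03  0.44] q [-0.16  0.6   1.37 -0.    1.17  0.03] F [ 0.9  0.3 -0.6] w 0.028
```

View pics/w18.png

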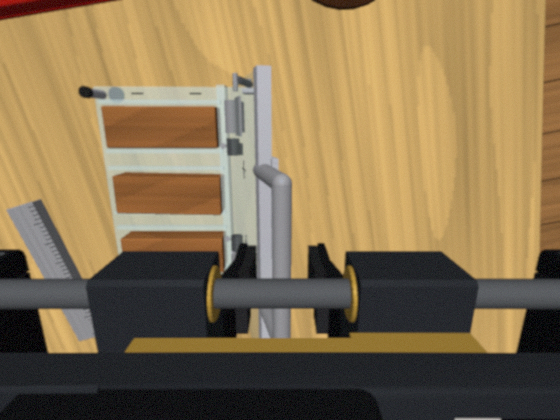

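```bash
python3 -m creep '{"dp":[[0,0,0.4],[0,0,0]],"turn":[[0,0,0],[0,0,0]]}'; python3 -m creep '{"dp":[[0,0,0],[0,0,0],[0,0,0],[0,0,0]],"turn":[[0,0,0],[0,0,0],[0,0,0],[0,0,0]]}' 1 20; python3 -m creep '{"dp":[[-1.72,0,-0.4],[-1.75,0,-0.22],[-1.77,0,-0.04],[-1.76,0,0.14],[-1.74,0,0.32],[-1.7,0,0.5]],"turn":[[0,0,0],[0,0,0],[0,0,0],[0,0,0],[0,0,0],[0,0,0]]}'
```

```text
time: 29.8
position: [0.6575, 0.003, 0.1937]
tool_rot: [0.995, -0.098, -0.0, 0.0]
ft_force: [0.3, 0.1, 0.3]
grip_width: 0.0283
time: 30.2
position: [0.6577, 0.0029, 0.1939]
tool_rot: [0.995, -0.098, 0.0, 0.0]
ft_force: [0.0, -0.6, -0.8]
grip_width: 0.0093
time: 30.8
position: [0.5575, 0.0232, 0.1924]
tool_rot: [0.995, -0.098, 0.004, -0.0]
ft_force: [3.0, 0.6, 1.8]
grip_width: 0.0093
```

```bash
python3 -m creep '{"dp":[[-1.64,0,0.67],[-1.56,0,0.83],[-1.46,0,0.99],[-1.35,0,1.13],[-1.23,0,1.27],[-1.09,0,1.39],[-0.95,0,1.49],[-0.79,0,1.58],[-0.62,0,1.65]],"turn":[[0,0,0],[0,0,0],[0,0,0],[0,0,0],[0,0,0],[0,0,0],[0,0,0],[0,0,0],[0,0,0]]}'; python3 -m creep '{"dp":[[-0.45,0,1.71],[-0.27,0,1.75],[-0.09,0,1.6],[0,0,0],[0,0,0]],"turn":[[0,0,0],[0,0,0],[0,0,0],[0,0,0],[0,0,0]]}'
```

```text
time: 31.7
position: [0.4503, 0.0448, 0.0805]
tool_rot: [0.995, -0.098, 0.001, -0.0]
ft_force: [1.2, 2.1, -1.9]
grip_width: 0.0089
time: 32.2
position: [0.4427, 0.0461, 0.0299]
tool_rot: [0.995, -0.098, -0.0, -0.0]
ft_force: [1.0, 3.7, -2.6]
grip_width: 0.0091
```

Shut within about a millimetre; release and rise straight up.

```bash
python3 -m creep '{"dp":[[0,0,0],[0,0,0],[0,0,0],[0,0,0],[0,0,-1],[0,0,-2],[0,0,-3],[0,0,-4],[0,0,-4],[-1,0,-3],[0,0,0],[0,0,0]],"turn":[[0,0,0],[0,0,0],[0,0,0],[0,0,0],[0,0,0],[0,0,0],[0,0,0],[0,0,0],[0,0,0],[0,0,0],[0,0,0],[0,0,0]]}' 0.356; python3 - <<'E'
from h import *
need([.4,.03,.2])
c=robot.calibration("wrist")
im=robot.camera("wrist")[:,:,::-1].copy()
for rc in [rect(-54,56,-20,20,36),rect(-55,55,48,88,36),rect(-55,55,-88,-48,36),rect(-100,-100,-40,40,42.5)]:
    draw(im,T(*JIG,np.array(rc)/1000),"wrist",c,(0,0,255),1,(0,0))
cv2.imwrite("pics/w19.png",im)
s=robot.camera("scene")[:,:,::-1]
cv2.imwrite("pics/s19.png",cv2.resize(s[100:300,170:400],None,fx=3,fy=3,interpolation=cv2.INTER_CUBIC))
E
```

```text
time: 33.4
position: [0.4326, 0.0477, 0.2012]
tool_rot: [0.995, -0.098, 0.001, 0.0]
ft_force: [-0.9, 0.6, -0.7]
grip_width: 0.028
t 33.4 pos [0.4326 0.0477 0.2012] yaw -11.25 tilt 0.14 turn tool z deg -0.0 | then dp cm [-2.85  2.38  0.12] q [-0.15  0.31  1.91 -0.    0.92  0.05] F [-0.9  0.6 -0.7] w 0.028
```

View pics/w19.png

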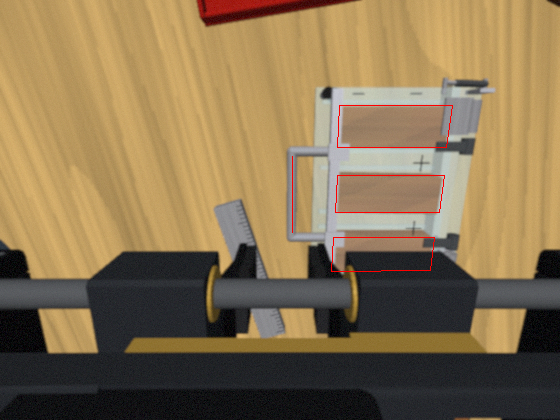

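View pics/s19.png

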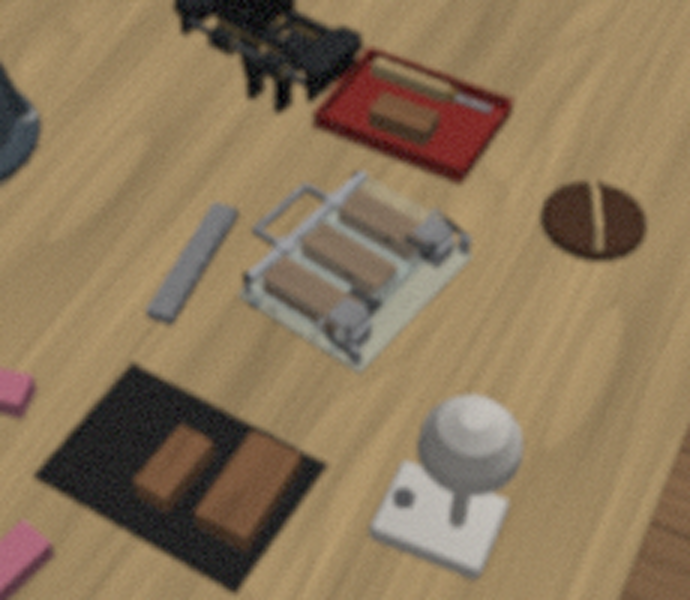

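```bash
python3 - <<'E'
from h import *
print(robot.hand_in()); need([.4,.03,.2])
E
```

```text
the job is handed in; nothing more can be done
None
the job is handed in; nothing more can be done
```

I opened the flap, laid the short block from the middle bay flat in the tray beside the chisel, and seated the full-length spare in that bay. I then swung the flap shut and handed the job in at about 33 s of the 72 s allowed. The hand-in reported no verdict.

- **Spare against the fence:** I pushed the spare until the tool stopped advancing and the push force rose from about 4 to 6.4 N. The wrist picture taken after release showed it level with its two neighbours.
- **Flap:** it lay level over the three blocks in the last pictures. When I let go, the gripper was about 1 mm above the height at which it had first gripped the shut bar.
- **Other things:** in the last scene picture the short block was flat in the tray, and the ruler, lamp, baren, chisel and other two spares looked unmoved. I judged this by eye rather than measuring it.
- **Disagreements:** my jig position estimates from different pictures differed by up to 5 mm and about 1°. I settled on one that agreed with where the gripper met the bar, and that fitted when I picked and placed the blocks. Opening the flap on the earlier estimate caused a sideways force of about 7 N.
- **Not read directly:** the flap's angle could not be measured, so "fully shut" rests on the pictures and the bar height.

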